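Line up the two bushings of a drilling jig and hold the setting pin through both

TASK

First slide the drilling jig's carrier by its upright post until the carrier's bushing is centred under the fixed bushing of the overhanging arm, and let go. Then take the flanged setting pin from the wooden rack and lower it, nose first, through the upper bushing and on into the lower one until its tip is past the middle of that bushing. Finish still holding it upright there, its flange clear of the upper bushing, and leave the ball-headed pin and the other things on the bench where they are.

Things in the scene. Friction and masses are not known exactly. Their poses are not given: they have to be found in the camera images.
- upper_bore (a point): Centre of the top rim of the upper bushing, a fixed upright steel tube (outside 29 mm, bore 12.6 mm, 28 mm long, open both ends) at the end of the jig's overhanging arm. 140 mm above the bench; its underside is at 112 mm. Axes as the jig's
- lower_bore (a point): Centre of the top rim of the lower bushing, a steel tube (outside 31 mm, bore 12.6 mm, 30 mm tall) upright on the carrier plate, 74 mm above the bench; its bore is free to at least 44 mm deep. Moves with the carrier. At the start 18 to 48 mm to the jig's -x of the upper bushing's axis and up to 30 mm to either side. Axes as the jig's
- post_top (a point): Centre of the top of the carrier's upright post (dark steel, ribbed, 16 mm diameter, 68 mm tall, top 115 mm above the bench), fixed to the carrier 70 mm to the jig's -x of the lower bushing's axis. Gripped from above, it moves the carrier in both directions at once. Axes as the jig's
- setting_pin: Steel setting pin, upright and loose in one hole of the rack, nose down. Origin: its tip (6 mm above the bench in the rack); z up along the pin. Shank 10 mm diameter, 95 mm from tip to flange, its nose a hemisphere; flange 23 mm diameter, at 95 to 100 mm; ribbed dark cylindrical head, 18 mm diameter, at 100 to 142 mm. About 90 g
- pin_flange (a point): Point on the setting pin's axis at the underside of its flange, 95 mm above the tip. If the flange rested on the upper bushing the tip would be 29 mm below the lower bushing's top
- pin_rack: Wooden rack fixed to the bench, 110 mm along its x, 36 mm along its y, 50 mm tall, origin at the centre of its underside; two 11 mm holes, 44 mm deep, at -35 and +35 mm along its x; a lamp shade hangs over 235 mm above the bench from about 85 mm to the world +x of this origin: keep the gripper clear of it
- ball_pin: The other pin in the rack, to be left alone: 10 mm shank with a dark ball head, 22 mm diameter, whose centre is 98 mm above the tip; origin at the tip, z up
- loupe: Small grey folding loupe, 24x59x15 mm, lying on the bench; leave it alone
- eraser: Grey eraser, 18x42x12 mm, lying on the bench; leave it alone
- carrier: The jig's carrier: aluminium plate 124 x 74 x 14 mm (jig x, y, z; top 44 mm above the bench) with lower bushing and post. Origin on the lower bushing's axis at bench height, axes as the jig's. Slides level in jig x and y, at least 10 mm past alignment every way; each slide has about 2 N friction, stays where left, gives way to a greater push
- jig: The drilling jig, fixed to the bench; origin at bench height under the upper bushing; x, y: its slide directions, z up. Base 12 mm high from x -123 to +102 mm, y +-50 mm. A column (23 mm diameter, top 140 mm) stands at x +78 mm; from it the arm (24 mm wide, z 121 to 137 mm) runs to the upper bushing
- flux_tin2: Small square tin with a round cap, 49x49x76 mm, standing on the bench, origin at the centre of its underside; leave it alone

How it is judged:
On the way, in this order (a step that is already met when the one before it is completed fails the run):
1. the lower bushing stands under the upper one (axes within 4 mm), the carrier is at rest and let go, the pin still in the rack (horizontal distance between lower_bore and upper_bore below 0.004 m and contact force between the fingers and carrier below 0.1 N and height (world z) of setting_pin below 0.03 m), for 0.2 s.
2. the pin's tip is inside the upper bushing and has not yet reached the lower one (horizontal distance between setting_pin and upper_bore below 0.006 m and z of setting_pin in the frame of upper_bore below -0.004 m and z of setting_pin in the frame of lower_bore above 0.001 m), for 0.1 s.
At the end, for the whole second after the job is handed in: The gripper holds the setting pin, upright (0.08 rad) and still, through both bushings: tip at least 14 mm below the lower bushing's rim, flange at least 1.5 mm above the upper bushing, pin within 5 mm of both axes, bushings in line within 4 mm (z of setting_pin in the frame of lower_bore below -0.014 m and horizontal distance between setting_pin and lower_bore below 0.005 m and horizontal distance between pin_flange and upper_bore below 0.005 m and z of pin_flange in the frame of upper_bore above 0.0015 m and horizontal distance between lower_bore and upper_bore below 0.004 m and angle between setting_pin's own z axis and vertical below 0.08 rad and contact force between the fingers and setting_pin above 1 N and linear speed of setting_pin below 0.02 m/s); the arm keeps its last pose, push and grip.
It fails at once if the ball-headed pin is taken or displaced by more than 20 mm (distance of ball_pin from where it was at the start of the episode above 0.02 m).
It fails at once if the tin, the loupe or the eraser is displaced by more than 25 mm (distance of any of flux_tin2, loupe, eraser from where it was at the start of the episode above 0.025 m).
It also fails if it takes over 67 s, if anything falls off the work surface, if the arm or the gripper's body presses on something with over 40 N, if the wrist force passes 120 N, or if a joint passes its speed limit or range.

ROBOT

A 7-joint arm with a two-finger parallel gripper is mounted at the origin on a cart in front of the work surface, level with it; the furniture and walls round the work are solid. World frame = base frame: x ahead of the robot, y to its left, z up, the work surface at z = 0. Lengths are in m, angles in rad, forces in N, time in s.
With the tool pointing down it reaches from about 0.4 to 0.85 m from the base axis. Payload 4.5 kg.
Tool frame: the origin (TCP) lies midway between the tips of the shut fingers; the grasp point (between the pads) lies 19 mm behind it; z points along the fingers, y is the direction in which the jaws open and shut (so a half turn about z gives the same grasp; the last joint's range is limited). The gripper opens to 88 mm and grips with 3 to 60 N. Pads are 18 mm wide; open, the fingers measure 123 mm over their backs; the gripper's body (75 mm by 187 mm) begins 45 mm behind the grasp point.
Start: joints at [1.313, 0.689, -0.195, 1.565, 0.157, 0.902, -0.215], TCP at [0.18, -0.599, 0.218] pointing down, gripper open.
Joint ranges: [-3.01, 3.01], [-0.46, 2.08], [-1.47, 1.51], [0.13, 2.56], [-1, 4.14], [0.04, 2.09], [-2.66, 2.66]. Speed limits (rad/s): [2.57, 2.57, 3.14, 3.14, 3.14, 3.14, 3.14].

INTERFACE

Orientations are given as a unit quaternion [x, y, z, w].
In Python, from plant import r gives the robot as it stands. The module is installed in compiled form; this text tells all that it offers.
- The arm moves only by the shell command python3 -m jog 'ROWS' [FORCE]. ROWS is JSON, a list of rows, each an object with "translation": the shift along the tool's x, y, z in units of 40 mm (1.0 is 40 mm), a list of three; "twist": the turn about the tool's z in units of 6 degrees (1.0 is 6 degrees); "claw": the opening in per cent of the stroke, from 0 (shut) to 100 (fully open). A call has 1 to 20 rows; each row shifts and turns the commanded pose from where the row before left it, along the tool's axes as they then stand; what a row does not reach is not made up. A row lasts 1/12 s, in which the tool goes at most 41.7 mm and 7.16 degrees, less where a joint would pass 70% of its speed; a pose out of reach is approached as far as the arm can. A call is refused whole if a number of a shift passes 1 or a number of a turn 1, either way. A call with a gripper value outside its range is refused whole. The fingers move at their own pace and stop on an object; FORCE is the grip in N (left out, the last holds). Time passes only in rows, so rows that do not move let the fingers close. It gives the time, the measured TCP pose, the force and the opening at its end, in the units of the state.
- r.get_state(): the state, without advancing time (a new reading comes with each control period).
- r.snapshot(name): name is "scene" or "side" or "wrist"; returns a dict with "img" (420x560x3 uint8, red, green, blue), "fx", "fy", "cx", "cy" (pixels), "origin" and "rotation" of the camera in the world; the wrist camera has in their place "T_tool_cam" (4x4, takes a point from camera to tool coordinates, whose origin is the TCP and whose axes are the flange's). Camera axes: x right, y up, looking along -z (the intrinsics and any distortion apply to the point x, -y, -z); pixel columns grow to the right and rows downward; lengths in m; the calibration is good to about 2 mm. A picture is of the moment at which its call begins: read the wrist's pose just before it. There is no depth.
- r.finish_job(): hands the job in, once; it reports no verdict.
Trained networks look in the newest picture that a camera, given by its name, has taken for a name from the list of things; names that differ only in an ending like _2 or _b are one class to them, and where a whole thing is asked for, a point or a joint stands for the part that bears it (a point fixed in the world has none). Each returns a list of dicts, best first, with "confidence" (0 to 1); they miss things now and then, are a little off and sometimes report something else, mostly with a low value. They report only what shows in the picture. A call takes as long as a camera call.
- r.spot_in(label, camera): "rect" ([left, top, right, bottom] in pixels, round what is visible of it).
- r.spot_point(label, camera): "location" ([row, column] in pixels: a listed point, or the origin of a listed thing).
The state is a dict: "clock": time; "q": joint angles; "qd": joint speeds; "joint_torque": joint torques, N m; "tool_pos": TCP position; "eef_rot": TCP orientation; "contact_force": force on the tool from outside, world axes, zero at the start; "moment": the same for the moment, N m; "opening": opening from 0.0 (shut) to 1.0 (fully open).
Only numpy, scipy, OpenCV 4.12 (cv2) and the standard library are available. Lean on these libraries where they do the work, as an engineer would, in place of code of your own. Each camera call takes 0.05 s, during which the arm holds its last target. There are 200 camera calls.

## Working session

There is one attempt and no reset: what is moved stays moved. The work goes in short steps, Python scripts to look and compute and a shell command to move; the robot and the scene stay as the last step left them, time stands still between calls to the robot, and variables do not carry over. Pictures are saved under pics/ and viewed, about 8 in all and at most 12, crops included, and the job is handed in when it is done.

```bash
mkdir -p pics
cat > h.py <<'E'
import numpy as np, cv2
from plant import r
from scipy.spatial.transform import Rotation as R
def cam(n):
    s=r.get_state(); d=r.snapshot(n)
    if n=="wrist":
        T=np.eye(4);T[:3,:3]=R.from_quat(s["eef_rot"]).as_matrix();T[:3,3]=s["tool_pos"]
        M=T@np.array(d["T_tool_cam"]); d["origin"]=M[:3,3]; d["rotation"]=M[:3,:3]
    d["origin"]=np.array(d["origin"]);d["rotation"]=np.array(d["rotation"])
    if d["rotation"].ndim==1: d["rotation"]=R.from_quat(d["rotation"]).as_matrix()
    return d
def ray(d,rc):
    v=np.array([(rc[1]-d["cx"])/d["fx"],-(rc[0]-d["cy"])/d["fy"],-1.]); v=d["rotation"]@v
    return d["origin"],v/np.linalg.norm(v)
def atz(d,rc,z):
    o,v=ray(d,rc); return o+v*(z-o[2])/v[2]
def proj(d,p):
    c=d["rotation"].T@(np.array(p)-d["origin"]); return np.array([d["cy"]-d["fy"]*c[1]/c[2]*-1*-1 if 0 else d["cy"]+d["fy"]*(-c[1])/(-c[2]), d["cx"]+d["fx"]*c[0]/(-c[2])])
def tri(L):
    A=np.zeros((3,3));b=np.zeros(3)
    for o,v in L:
        P=np.eye(3)-np.outer(v,v);A+=P;b+=P@o
    x=np.linalg.solve(A,b); return x,[float(np.linalg.norm((np.eye(3)-np.outer(v,v))@(x-o))) for o,v in L]
def save(d,f,box=None,s=1):
    im=d["img"][:,:,::-1]
    if box: im=im[box[1]:box[3],box[0]:box[2]]
    cv2.imwrite("pics/"+f,cv2.resize(im,None,fx=s,fy=s,interpolation=cv2.INTER_CUBIC))
E
python3 - <<'E'
from h import *
Z=dict(upper_bore=.14,lower_bore=.074,post_top=.115,setting_pin=.006,pin_flange=.101,pin_rack=0,ball_pin=.006,loupe=.0,eraser=0,flux_tin2=0,jig=0,carrier=0)
print(r.get_state())
D={n:cam(n) for n in("scene","side","wrist")}
for n,d in D.items():
    save(d,n+"0.png"); print(n,{k:np.round(v,3).tolist() for k,v in d.items() if k!="img"})
    for l,z in Z.items():
        q=r.spot_point(l,n)[:2]
        print(n,l,[(round(x["confidence"],2),np.round(x["location"]).tolist(),atz(d,x["location"],z).round(3).tolist()) for x in q])
ims=[cv2.resize(D[n]["img"][:,:,::-1],(400,300)) for n in("scene","side")]
E
```

```text
{'clock': 0.0, 'q': array([ 1.31280157,  0.68998574, -0.19451385,  1.56632314,  0.15732062,
        0.90247953, -0.21511042]), 'qd': array([ 0.00238749, -0.0002723 , -0.00072293,  0.00040003, -0.00062971,
        0.00093135,  0.00088713]), 'joint_torque': array([ 3.50812988e-04, -5.27556968e+01, -1.26655776e+00, -1.53426594e+01,
       -5.24457183e-02,  6.69042289e-03,  1.92358975e-04]), 'tool_pos': array([ 0.17955281, -0.5979708 ,  0.21711453]), 'eef_rot': array([ 9.89369328e-01,  1.45421874e-01, -2.01453092e-04, -8.78251447e-04]), 'contact_force': array([-0.16335568,  1.34609026,  0.20726369]), 'moment': array([-0.00096209,  0.01317593, -0.02715116]), 'opening': 1.0013430260606229}
scene {'fx': 385.741, 'fy': 385.741, 'cx': 284.545, 'cy': 206.337, 'origin': [0.102, 0.404, 0.521], 'rotation': [[-0.817, 0.274, -0.508], [-0.577, -0.367, 0.73], [0.013, 0.889, 0.458]]}
scene upper_bore [(0.9, [208.0, 258.0], [0.566, -0.162, 0.14])]
scene lower_bore [(0.91, [241.0, 259.0], [0.549, -0.144, 0.074])]
scene post_top [(0.58, [238.0, 288.0], [0.468, -0.135, 0.115]), (0.48, [272.0, 260.0], [0.4
[... 1458 characters left out ...]
59, -0.306, 0.0]), (0.53, [212.0, 300.0], [0.555, 0.007, 0.0])]
side jig [(0.56, [244.0, 311.0], [0.571, -0.137, 0.0])]
side carrier [(0.83, [247.0, 298.0], [0.544, -0.148, 0.0])]
wrist {'fx': 323.452, 'fy': 323.452, 'cx': 281.341, 'cy': 208.811, 'T_tool_cam': [[-0.0, 0.948, 0.317, 0.082], [1.0, -0.0, 0.0, 0.0], [0.0, 0.317, -0.948, -0.167], [0.0, 0.0, 0.0, 1.0]], 'origin': [0.258, -0.575, 0.384], 'rotation': [[0.288, 0.908, 0.304], [-0.958, 0.273, 0.09], [-0.002, -0.317, 0.948]]}
wrist upper_bore []
wrist lower_bore []
wrist post_top []
wrist setting_pin []
wrist pin_flange []
wrist pin_rack []
wrist ball_pin []
wrist loupe []
wrist eraser []
wrist flux_tin2 []
wrist jig []
wrist carrier []
```

View pics/scene0.png

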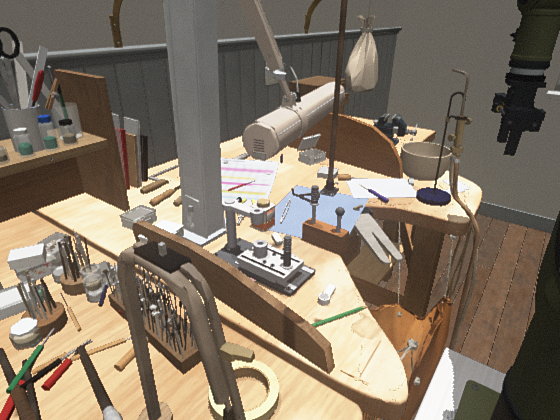

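View pics/side0.png

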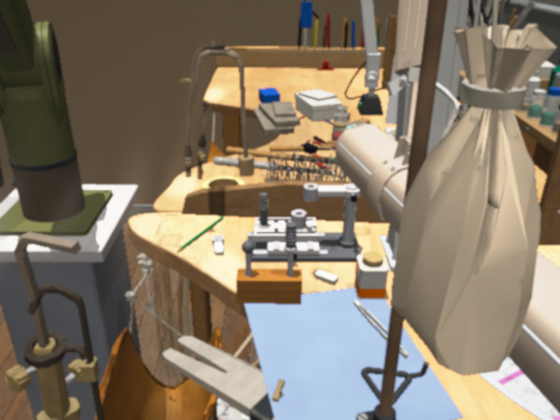

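The scene view shows the jig at about (col 260, row 250), the rack at (330, 225), the tin behind the jig, and the lamp shade end at (262, 138). The side view shows the rack at (268, 285), with the ball pin at col 248 and the setting pin at col 290.

Run:
```python
from h import *
S=cam("scene");D=cam("side")
print("lamp end",tri([ray(S,(138,262)),ray(D,(148,352))]))
print("lamp far",tri([ray(S,(88,335)),ray(D,(250,520))]))
print("pole base",atz(S,(190,330),0),atz(D,(410,380),0))
for l in("upper_bore","lower_bore","post_top","pin_flange"):
    a=r.spot_point(l,"scene")[0]["location"];b=r.spot_point(l,"side")[0]["location"]
    print(l,tri([ray(S,a),ray(D,b)]))
```

```text
lamp end (array([ 0.62197217, -0.25510059,  0.25694433]), [0.004332688245835555, 0.00433268824583561])
lamp far (array([ 0.68544368, -0.68369321,  0.31328569]), [0.012833659793820406, 0.012833659793820399])
pole base [ 0.62863468 -0.60776138  0.        ] [ 0.63290589 -0.55796314  0.        ]Traceback (most recent call last):
  File "<stdin>", line 7, in <module>
IndexError: list index out of range
```

```bash
python3 -m jog '[{"translation":[0,0,0],"twist":0.93,"claw":100},{"translation":[0,0,0],"twist":0.93,"claw":100},{"translation":[0,0,0],"twist":0.93,"claw":100},{"translation":[0.6,-0.95,-0.1],"twist":0,"claw":100},{"translation":[0.6,-0.95,-0.1],"twist":0,"claw":100},{"translation":[0.6,-0.95,-0.1],"twist":0,"claw":100},{"translation":[0.6,-0.95,-0.1],"twist":0,"claw":100},{"translation":[0.6,-0.95,-0.1],"twist":0,"claw":100},{"translation":[0.6,-0.95,0],"twist":0,"claw":100},{"translation":[0.6,-0.95,0],"twist":0,"claw":100},{"translation":[0.6,-0.95,0],"twist":0,"claw":100},{"translation":[0.6,-0.95,0],"twist":0,"claw":100},{"translation":[0.6,-0.95,0],"twist":0,"claw":100},{"translation":[0.6,-0.95,0],"twist":0,"claw":100},{"translation":[0.6,-0.95,0],"twist":0,"claw":100},{"translation":[0,0,0],"twist":0,"claw":100},{"translation":[0,0,0],"twist":0,"claw":100}]' 20
python3 - <<'E'
from h import *
s=r.get_state();print(s["tool_pos"],s["eef_rot"],s["q"])
Z=dict(upper_bore=.14,lower_bore=.074,post_top=.115,pin_flange=.101,jig=0,carrier=0)
D=cam("wrist");save(D,"w1.png")
for l,z in Z.items():
    q=r.spot_point(l,"wrist")[:2]
    print(l,[(round(x["confidence"],2),np.round(x["location"],1).tolist(),atz(D,x["location"],z).round(4).tolist()) for x in q])
E
```

```text
clock: 3.57
tool_pos: [0.4482, -0.1737, 0.2365]
eef_rot: [1.0, 0.003, 0.001, -0.0]
contact_force: [0.3, 0.1, -0.5]
opening: 0.997
[ 0.44824806 -0.17368879  0.23650804] [ 9.99994323e-01  3.29852868e-03  5.67093867e-04 -3.90574152e-04] [ 0.33000052  0.47450833 -0.08349444  1.96912414  0.05760631  0.6992978
 -1.3525768 ]
upper_bore [(0.97, [54.1, 256.0], [0.5628, -0.1546, 0.14]), (0.63, [91.0, 251.1], [0.5371, -0.1504, 0.14])]
lower_bore [(0.78, [88.2, 241.2], [0.5413, -0.1351, 0.074])]
post_top [(0.62, [166.0, 244.6], [0.4743, -0.1409, 0.115])]
pin_flange [(0.85, [117.8, 440.5], [0.5166, -0.3169, 0.101])]
jig [(0.98, [70.2, 260.9], [0.5635, -0.1497, 0.0])]
carrier [(0.86, [88.2, 251.2], [0.544, -0.1381, 0.0]), (0.74, [170.0, 242.4], [0.447, -0.1248, 0.0])]
```

View pics/w1.png

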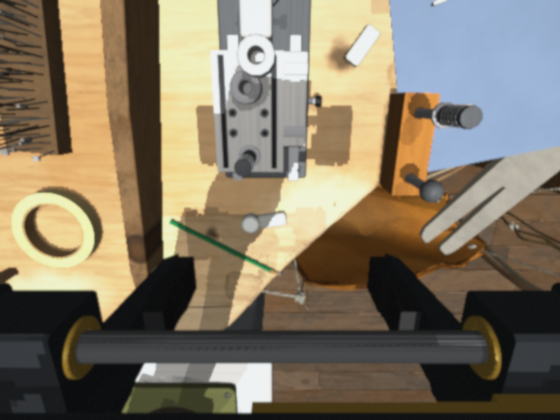

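Wrist view: upper bushing at (256, 54), lower bushing at (243, 88), post top at (245, 158). The rack is at right with the setting pin head at (458, 117) and the ball head at (431, 190).

```bash
python3 -m jog '[{"translation":[0.65,-0.8,0],"twist":0,"claw":100},{"translation":[0,0,0.8],"twist":0,"claw":100},{"translation":[0,0,0.8],"twist":0,"claw":100},{"translation":[0,0,0],"twist":0,"claw":100},{"translation":[0,0,0],"twist":0,"claw":100}]'
python3 - <<'E'
from h import *
s=r.get_state();print(s["tool_pos"],s["eef_rot"])
Z=dict(upper_bore=.14,lower_bore=.074,post_top=.115,pin_flange=.101,jig=0,carrier=0)
D=cam("wrist");save(D,"w2.png")
for l,z in Z.items():
    q=r.spot_point(l,"wrist")[:2]
    print(l,[(round(x["confidence"],2),np.round(x["location"],1).tolist(),atz(D,x["location"],z).round(4).tolist()) for x in q])
E
```

```text
clock: 4.33
tool_pos: [0.4711, -0.1452, 0.1717]
eef_rot: [1.0, -0.001, -0.002, -0.0]
contact_force: [0.6, -0.6, 0.4]
opening: 1.0
[ 0.47106646 -0.14516113  0.17167435] [ 9.99997780e-01 -8.06024145e-04 -1.93518271e-03 -2.10842829e-04]
upper_bore [(0.75, [81.6, 297.6], [0.5631, -0.1551, 0.14])]
lower_bore [(0.61, [111.8, 269.8], [0.5443, -0.1368, 0.074])]
post_top [(0.86, [215.4, 271.9], [0.473, -0.1388, 0.115])]
pin_flange [(0.94, [148.4, 517.7], [0.5195, -0.3176, 0.101]), (0.27, [216.8, 272.5], [0.4668, -0.1388, 0.101])]
jig [(0.63, [89.7, 289.5], [0.5625, -0.1538, 0.0]), (0.51, [58.7, 404.5], [0.59, -0.2632, 0.0])]
carrier [(0.93, [111.5, 273.5], [0.542, -0.1379, 0.0]), (0.51, [115.4, 265.9], [0.5383, -0.1302, 0.0])]
```

View pics/w2.png

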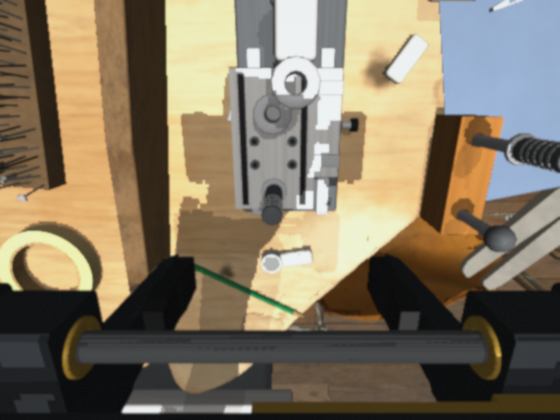

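The post top is at about (272, 212), the upper bore at (296, 81) and the lower bore at (271, 112). The networks' points agree with these, so I'm descending on the post.

```bash
python3 -m jog '[{"translation":[0.05,-0.15,0],"twist":0,"claw":100},{"translation":[0,0,0.7],"twist":0,"claw":100},{"translation":[0,0,0.7],"twist":0,"claw":100},{"translation":[0,0,0.7],"twist":0,"claw":100},{"translation":[0,0,0],"twist":0,"claw":100},{"translation":[0,0,0],"twist":0,"claw":10},{"translation":[0,0,0],"twist":0,"claw":5},{"translation":[0,0,0],"twist":0,"claw":5},{"translation":[0,0,0],"twist":0,"claw":5},{"translation":[0,0,0],"twist":0,"claw":5},{"translation":[0,0,0],"twist":0,"claw":5},{"translation":[0,0,0],"twist":0,"claw":5},{"translation":[0,0,0],"twist":0,"claw":5}]' 20
cat > look.py <<'E'
from h import *
import sys
s=r.get_state();print(s["tool_pos"],s["eef_rot"].round(4),s["opening"])
Z=dict(upper_bore=.14,lower_bore=.074,post_top=.115)
for n in sys.argv[2:]:
    D=cam(n);save(D,sys.argv[1]+n+".png")
    for l,z in Z.items():
        q=r.spot_point(l,n)[:2]
        print(n,l,[(round(x["confidence"],2),np.round(x["location"],1).tolist(),atz(D,x["location"],z).round(4).tolist()) for x in q])
E
python3 look.py a wrist scene side
```

```text
clock: 5.77
tool_pos: [0.4746, -0.1387, 0.0886]
eef_rot: [1.0, -0.0, 0.0, 0.0]
contact_force: [0.3, 0.5, 0.1]
opening: 0.414
[ 0.47464465 -0.13871506  0.0886479 ] [ 1.e+00 -2.e-04  2.e-04  1.e-04] 0.4136264543540035
wrist upper_bore [(0.82, [81.0, 326.0], [0.5627, -0.1542, 0.14]), (0.3, [93.3, 301.9], [0.5588, -0.1463, 0.14])]
wrist lower_bore [(0.79, [128.2, 275.6], [0.5423, -0.1362, 0.074])]
wrist post_top [(0.69, [281.9, 280.0], [0.4715, -0.1386, 0.115])]
scene upper_bore []
scene lower_bore [(0.69, [242.5, 258.5], [0.5449, -0.1369, 0.074])]
scene post_top [(0.62, [234.9, 288.0], [0.4743, -0.1444, 0.115])]
side upper_bore [(0.97, [186.9, 312.9], [0.5673, -0.1601, 0.14]), (0.74, [197.0, 265.6], [0.4787, -0.2045, 0.14])]
side lower_bore [(0.63, [214.9, 298.3], [0.5421, -0.1482, 0.074])]
side post_top [(0.95, [195.1, 263.6], [0.4742, -0.1445, 0.115])]
```

```bash
python3 -m jog '[{"translation":[0,0,0],"twist":0,"claw":5},{"translation":[0,0,0],"twist":0,"claw":5},{"translation":[0,0,0],"twist":0,"claw":5},{"translation":[0,0,0],"twist":0,"claw":5},{"translation":[0,0,0],"twist":0,"claw":5},{"translation":[0,0,0],"twist":0,"claw":5},{"translation":[0.1,0.09,0],"twist":0,"claw":5},{"translation":[0.1,0.09,0],"twist":0,"claw":5},{"translation":[0.1,0.09,0],"twist":0,"claw":5},{"translation":[0.1,0.09,0],"twist":0,"claw":5},{"translation":[0.09,0.09,0],"twist":0,"claw":5},{"translation":[0,0,0],"twist":0,"claw":5},{"translation":[0,0,0],"twist":0,"claw":5},{"translation":[0,0,0],"twist":0,"claw":5}]' 25
python3 look.py b wrist
python3 - <<'E'
import cv2
a=cv2.imread("pics/bwrist.png")[30:230,200:400]
cv2.imwrite("pics/bcrop.png",cv2.resize(a,(800,600)[:1]*1+(600,) if 0 else (600,600),interpolation=cv2.INTER_CUBIC))
E
```

```text
clock: 7.53
tool_pos: [0.4956, -0.158, 0.0884]
eef_rot: [1.0, -0.001, 0.001, 0.001]
contact_force: [1.2, -1.6, -3.6]
opening: 0.162
[ 0.49556282 -0.15799528  0.08844868] [ 1.0e+00 -7.0e-04  1.5e-03  8.0e-04] 0.1621386755034999
wrist upper_bore [(0.8, [144.0, 270.7], [0.5628, -0.1549, 0.14])]
wrist lower_bore [(0.73, [131.2, 278.5], [0.5616, -0.1571, 0.074])]
wrist post_top [(0.73, [279.8, 284.7], [0.4937, -0.1602, 0.115]), (0.56, [209.9, 471.7], [0.5298, -0.2457, 0.115])]
```

View pics/bcrop.png

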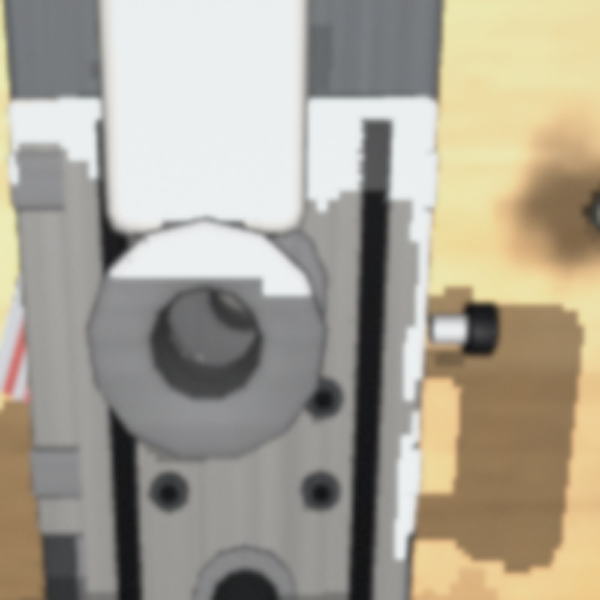

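The upper bushing's outline is centred at full-image (269, 143.3). The lower bushing shows at its upper right, centred at about (280.7, 128.7). I'll check that offset against the perspective.

Run:
```python
from h import *
D=cam("wrist")
u=atz(D,(143.3,269),.14);print(u,atz(D,(128.7,280.7),.074),proj(D,[u[0],u[1],.074]))
```

```text
[ 0.56272904 -0.15364485  0.14      ] [ 0.56257821 -0.15767385  0.074     ] [128.42208163 273.31060783]
```

```bash
python3 -m jog '[{"translation":[0,-0.04,0],"twist":0,"claw":5},{"translation":[0,-0.04,0],"twist":0,"claw":5},{"translation":[0,0,0],"twist":0,"claw":5},{"translation":[0,0,0],"twist":0,"claw":5},{"translation":[0,0,0],"twist":0,"claw":5}]'
python3 look.py c wrist
python3 - <<'E'
import cv2
a=cv2.imread("pics/cwrist.png")[80:200,210:350]
cv2.imwrite("pics/ccrop.png",cv2.resize(a,(700,600),interpolation=cv2.INTER_CUBIC))
E
```

```text
clock: 8.2
tool_pos: [0.4942, -0.153, 0.0884]
eef_rot: [1.0, 0.0, 0.0, -0.0]
contact_force: [2.3, -0.3, -3.2]
opening: 0.16
[ 0.49420454 -0.15299795  0.08839809] [ 1.e+00  1.e-04  0.e+00 -2.e-04] 0.16023152006165267
wrist upper_bore [(0.73, [139.4, 285.3], [0.5632, -0.155, 0.14])]
wrist lower_bore []
wrist post_top [(0.96, [278.5, 283.1], [0.4931, -0.1545, 0.115])]
```

View pics/ccrop.png

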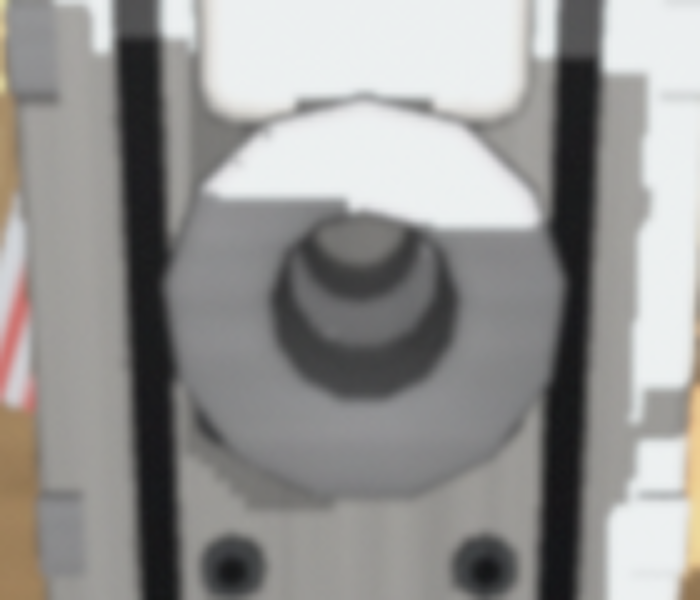

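The upper rim is centred at full-image (283, 139.4) and the lower bore at (282.2, 128.4), so they are aligned across the jig. Now checking along x.

Run:
```python
from h import *
D=cam("wrist")
for rr in (139.4,140.5): print(atz(D,(rr,283),.14))
print(atz(D,(128.4,282.2),.074))
```

```text
[ 0.56320205 -0.15428349  0.14      ]
[ 0.56282308 -0.15428411  0.14      ]
[ 0.56172543 -0.15411496  0.074     ]
```

```bash
python3 -m jog '[{"translation":[0.035,0,0],"twist":0,"claw":5},{"translation":[0,0,0],"twist":0,"claw":5},{"translation":[0,0,0],"twist":0,"claw":5},{"translation":[0,0,0],"twist":0,"claw":5},{"translation":[0,0,0],"twist":0,"claw":70},{"translation":[0,0,0],"twist":0,"claw":70},{"translation":[0,0,0],"twist":0,"claw":70},{"translation":[0,0,0],"twist":0,"claw":70},{"translation":[0,0,0],"twist":0,"claw":70},{"translation":[0,0,0],"twist":0,"claw":70},{"translation":[0,0,0],"twist":0,"claw":70},{"translation":[0,0,0],"twist":0,"claw":70}]'
python3 look.py d wrist
python3 - <<'E'
import cv2
a=cv2.imread("pics/dwrist.png")[80:200,210:350]
cv2.imwrite("pics/dcrop.png",cv2.resize(a,(700,600),interpolation=cv2.INTER_CUBIC))
E
```

```text
clock: 9.45
tool_pos: [0.4956, -0.1535, 0.0884]
eef_rot: [1.0, -0.0, 0.0, 0.0]
contact_force: [0.4, 1.0, 0.2]
opening: 0.696
[ 0.49558911 -0.15349172  0.08839127] [ 1.e+00 -2.e-04  1.e-04  0.e+00] 0.6964448056338394
wrist upper_bore [(0.86, [142.1, 281.6], [0.5637, -0.1542, 0.14])]
wrist lower_bore [(0.96, [131.9, 280.1], [0.5613, -0.1534, 0.074]), (0.3, [82.7, 426.7], [0.5863, -0.23, 0.074])]
wrist post_top [(0.73, [284.2, 281.4], [0.4913, -0.1541, 0.115])]
```

View pics/dcrop.png

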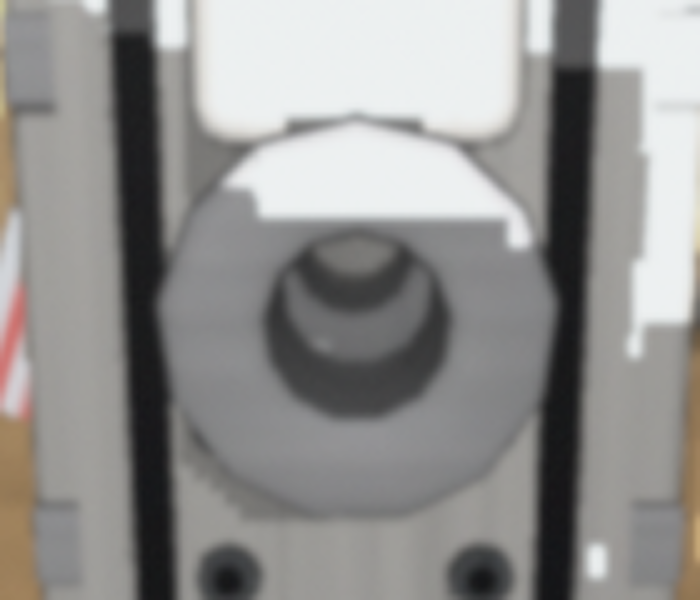

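The upper rim centre is at full-image (281.4, 143.4 to 144.8), and the lower bore, seen through it, is at about (281.4, 130.8).

Run:
```python
from h import *
D=cam("wrist")
for rr in (143.4,144.8): 
  u=atz(D,(rr,281.4),.14); print(u,proj(D,[u[0],u[1],.074]),proj(D,[u[0],u[1],.112]))
print(atz(D,(130.8,281.4),.074))
P=r.spot_point("pin_flange","wrist");print(P and atz(D,P[0]["location"],.101))
```

```text
[ 0.56320226 -0.15416435  0.14      ] [128.22533032 281.42228816] [135.30667749 281.41188726]
[ 0.56271605 -0.15416418  0.14      ] [129.14162213 281.42226868] [136.4505715 281.4118742]
[ 0.56183391 -0.15415172  0.074     ]
[]
```

Row residuals of 1 to 1.4 mm also show up on the upper bushing's own lower rim, so they look like calibration bias, and the alignment is good. Next I raise the tool and turn it half way round, which puts the camera on the side away from the lamp.

```bash
python3 -m jog '[{"translation":[0,0,-0.8],"twist":0,"claw":75},{"translation":[0,0,-0.9],"twist":0,"claw":75},{"translation":[0,0,-0.9],"twist":0,"claw":75},{"translation":[0,0,-0.8],"twist":0,"claw":75},{"translation":[0,0,0],"twist":-1,"claw":75},{"translation":[0,0,0],"twist":-1,"claw":75},{"translation":[0,0,0],"twist":-1,"claw":75},{"translation":[0,0,0],"twist":-1,"claw":75},{"translation":[0,0,0],"twist":-1,"claw":75},{"translation":[0,0,0],"twist":-1,"claw":75},{"translation":[0,0,0],"twist":-1,"claw":75},{"translation":[0,0,0],"twist":-1,"claw":75},{"translation":[0,0,0],"twist":-1,"claw":75},{"translation":[0,0,0],"twist":-1,"claw":75},{"translation":[0,0,0],"twist":-1,"claw":75},{"translation":[0,0,0],"twist":-1,"claw":75},{"translation":[0,0,0],"twist":-1,"claw":75},{"translation":[0,0,0],"twist":-1,"claw":75},{"translation":[0,0,0],"twist":-1,"claw":75},{"translation":[0,0,0],"twist":-1,"claw":75}]'
python3 -m jog '[{"translation":[0,0,0],"twist":-1,"claw":75},{"translation":[0,0,0],"twist":-1,"claw":75},{"translation":[0,0,0],"twist":-1,"claw":75},{"translation":[0,0,0],"twist":-1,"claw":75},{"translation":[0,0,0],"twist":-1,"claw":75},{"translation":[0,0,0],"twist":-1,"claw":75},{"translation":[0,0,0],"twist":-1,"claw":75},{"translation":[0,0,0],"twist":-1,"claw":75},{"translation":[0,0,0],"twist":-1,"claw":75},{"translation":[0,0,0],"twist":-1,"claw":75},{"translation":[0,0,0],"twist":-1,"claw":75},{"translation":[0,0,0],"twist":-1,"claw":75},{"translation":[0,0,0],"twist":-1,"claw":75},{"translation":[0,0,0],"twist":-1,"claw":75},{"translation":[0,0,0],"twist":0,"claw":75},{"translation":[0,0,0],"twist":0,"claw":75}]'
python3 - <<'E'
from h import *
s=r.get_state();print(s["q"].round(2),s["eef_rot"])
for n in("side","scene","wrist"):
  D=cam(n)
  for l,z in dict(upper_bore=.14,lower_bore=.074,pin_flange=.101,pin_rack=0).items():
    print(n,l,[(round(x["confidence"],2),np.round(x["location"],1).tolist(),atz(D,x["location"],z).round(4).tolist()) for x in r.spot_point(l,n)[:1]])
E
```

```text
clock: 11.42
tool_pos: [0.4953, -0.1536, 0.2244]
eef_rot: [0.667, 0.745, -0.0, -0.0]
contact_force: [0.2, -1.0, 0.2]
opening: 0.752
clock: 12.75
tool_pos: [0.4953, -0.1536, 0.2242]
eef_rot: [0.002, 1.0, 0.0, -0.0]
contact_force: [-0.0, 1.1, -0.3]
opening: 0.75
[ 0.79  0.7  -0.99  1.85  0.71  0.98  1.05] [ 1.76412348e-03  9.99998417e-01  1.23211523e-04 -1.98642139e-04]
side upper_bore [(0.96, [183.7, 313.5], [0.5695, -0.1455, 0.14])]
side lower_bore [(0.72, [217.6, 307.6], [0.5597, -0.1593, 0.074])]
side pin_flange [(0.78, [247.2, 289.3], [0.5189, -0.3136, 0.101])]
side pin_rack [(0.72, [246.1, 216.5], [0.3784, -0.1444, 0.0])]
scene upper_bore [(0.84, [207.2, 258.3], [0.5672, -0.1659, 0.14])]
scene lower_bore [(0.6, [236.6, 255.1], [0.5659, -0.1512, 0.074])]
scene pin_flange [(0.79, [205.4, 312.4], [0.5171, -0.3089, 0.101])]
scene pin_rack [(0.98, [240.7, 324.4], [0.4901, -0.3316, 0.0])]
wrist upper_bore [(0.95, [281.3, 282.8], [0.5638, -0.1527, 0.14])]
wrist lower_bore [(0.87, [250.1, 279.9], [0.5653, -0.1556, 0.074])]
wrist pin_flange [(0.73, [216.8, 109.2], [0.5171, -0.3182, 0.101])]
wrist pin_rack [(0.61, [159.6, 148.0], [0.4801, -0.3157, 0.0])]
```

```bash
python3 - <<'E'
import sys; sys.path.insert(0,'.')
from h import *
D=cam("wrist");save(D,"e.png",(210,190,350,310),4)
E
python3 -m jog '[{"translation":[0,-0.8,0],"twist":0,"claw":75},{"translation":[0,-0.8,0],"twist":0,"claw":75},{"translation":[0,-0.8,0],"twist":0,"claw":75},{"translation":[0,-0.8,0],"twist":0,"claw":75},{"translation":[0,-0.8,0],"twist":0,"claw":75},{"translation":[0,0,0],"twist":0,"claw":75},{"translation":[0,0,0],"twist":0,"claw":75}]'
python3 - <<'E'
from h import *
D=cam("wrist");save(D,"f.png")
for l,z in dict(setting_pin=.006,pin_flange=.101,pin_rack=0,ball_pin=.006).items():
    print(l,[(round(x["confidence"],2),np.round(x["location"],1).tolist(),atz(D,x["location"],z).round(4).tolist()) for x in r.spot_point(l,"wrist")[:2]])
print([x["rect"] for x in r.spot_in("setting_pin","wrist")[:1]])
E
```

```text
clock: 14.13
tool_pos: [0.4948, -0.3156, 0.2237]
eef_rot: [0.003, 1.0, 0.0, -0.0]
contact_force: [-0.1, 0.1, -0.5]
opening: 0.748
setting_pin [(0.93, [190.9, 280.2], [0.5167, -0.3175, 0.006]), (0.25, [241.8, 320.0], [0.5855, -0.2663, 0.006])]
pin_flange [(0.59, [221.2, 276.4], [0.5205, -0.3209, 0.101])]
pin_rack [(0.78, [159.2, 278.7], [0.4786, -0.3191, 0.0])]
ball_pin [(0.84, [137.1, 278.6], [0.4517, -0.319, 0.006])]
[[268.5, 199.3, 291.6, 251.2]]
```

View pics/e.png

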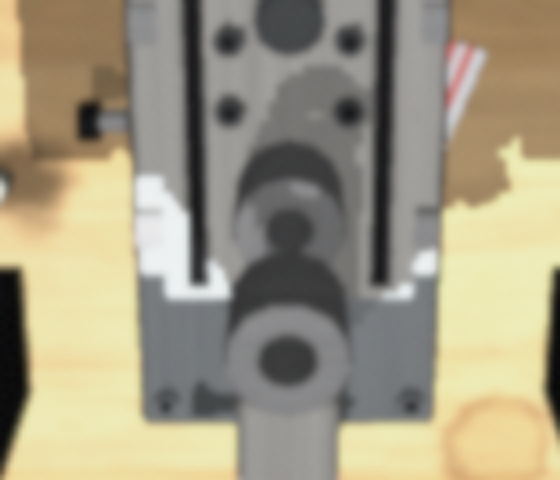

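View pics/f.png

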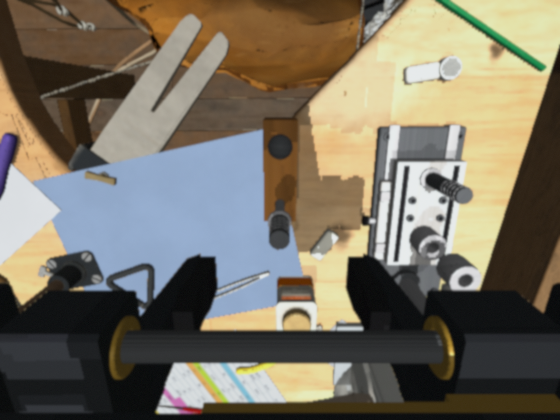

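Crop e (earlier pose): upper bore at full-image (282, 280), lower bore at (282, 247.5), in one column. Picture f: the setting pin's head is at (279, 230) with its top face at about row 241, the ball pin is at (279, 146), and the tin's cap is at (297, 322).

Run:
```python
from h import *
D=cam("wrist")
for rr in (239,241,243): print(atz(D,(rr,279.5),.148))
for rr in (219,221): print(atz(D,(rr,279.5),.106))
o=D["origin"]-[-.0005,-.162,-.0005]
D2=dict(D,origin=o)
print(atz(D2,(280,282),.14),atz(D2,(247.5,282),.074))
c=cv2.cvtColor(D["img"][195:260,255:305],cv2.COLOR_RGB2GRAY)
print(c[::5,5:45:3])
for l in ("loupe","eraser","flux_tin2"): print(l,r.spot_point(l,"wrist")[:1])
```

```text
[ 0.51980014 -0.31410236  0.148     ]
[ 0.52158957 -0.31410166  0.148     ]
[ 0.52338674 -0.31410096  0.148     ]
[ 0.51796539 -0.31430803  0.106     ]
[ 0.51997622 -0.31430724  0.106     ]
[ 0.56370451 -0.14990886  0.14      ] [ 0.56340357 -0.14974838  0.074     ]
[[150  91  87  88  75  69  65  61  60  59  74  86 108 118]
 [150  90  88  89  68  56  56  55  64  73  85 103 119 117]
 [150  90  88  90  64  55  57  68  79  78  84 114 121 119]
 [150  91  86  79  86  90  89  75  77  76  81 114 120 119]
 [150  89 115  73  49  57  51  58  91  72  82 108 118 122]
 [162 137  95  53  48  53  51  54  75 109 101 102 117 120]
 [168 164  88  56  55  56  53  52  82 155 112 101 115 121]
 [168 163  68  50  63  65  59  43  77 164 133 119 125 124]
 [167 145  65  70  69  68  67  68  76 165 155 124 124 123]
 [166 161  76  68  69  68  67  67  91 167 165 129 129 128]
 [166 166 153  93  70  67  73 118 165 166 168 144 122 120]
 [166 166 165 166 166 165 166 167 167 167 166 159 128 124]
 [167 166 166 167 166 166 166 166 166 165 166 165 208 217]]
loupe [{'location': [70.0, 425.1], 'confidence': 0.73}]
eraser [{'location': [240.2, 320.7], 'confidence': 0.58}]
flux_tin2 [{'location': [289.0, 290.9], 'confidence': 0.97}]
```

```bash
python3 -m jog '[{"translation":[-0.6,0,0],"twist":0,"claw":75},{"translation":[0,0,0.7],"twist":0,"claw":75},{"translation":[0,0,0.7],"twist":0,"claw":75},{"translation":[0,0,0],"twist":0,"claw":75},{"translation":[0,0,0],"twist":0,"claw":75}]'
python3 - <<'E'
from h import *
D=cam("wrist");save(D,"g.png",(210,160,350,330),3)
for l,z in dict(setting_pin=.006,pin_flange=.101,pin_rack=0,ball_pin=.006).items():
    print(l,[(round(x["confidence"],2),np.round(x["location"],1).tolist(),atz(D,x["location"],z).round(4).tolist()) for x in r.spot_point(l,"wrist")[:2]])
print(proj(D,[.519,-.316,.148]),proj(D,[.519,-.316,.101]))
E
```

```text
clock: 15.05
tool_pos: [0.5185, -0.3132, 0.1676]
eef_rot: [-0.0, 1.0, 0.001, -0.001]
contact_force: [1.0, -0.2, -0.7]
opening: 0.754
setting_pin [(0.61, [185.1, 279.1], [0.5184, -0.3158, 0.006])]
pin_flange [(0.59, [217.5, 273.8], [0.5198, -0.3194, 0.101]), (0.36, [295.8, 514.4], [0.5896, -0.1186, 0.101])]
pin_rack [(0.8, [148.5, 278.4], [0.4813, -0.3165, 0.0])]
ball_pin [(0.68, [117.5, 281.3], [0.4503, -0.3136, 0.006])]
[241.82137719 277.73378873] [216.48380598 278.2850093 ]
```

View pics/g.png

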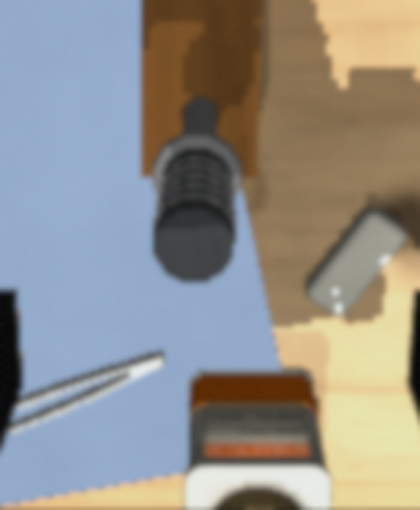

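The head's top face is at full-image (275, 241), centred between the fingers within about 2 mm. I'm descending and closing.

```bash
python3 -m jog '[{"translation":[0,-0.06,0.45],"twist":0,"claw":75},{"translation":[0,0,0.45],"twist":0,"claw":75},{"translation":[0,0,0.45],"twist":0,"claw":75},{"translation":[0,0,0],"twist":0,"claw":40},{"translation":[0,0,0],"twist":0,"claw":30},{"translation":[0,0,0],"twist":0,"claw":25},{"translation":[0,0,0],"twist":0,"claw":5},{"translation":[0,0,0],"twist":0,"claw":5},{"translation":[0,0,0],"twist":0,"claw":5},{"translation":[0,0,0],"twist":0,"claw":5},{"translation":[0,0,0],"twist":0,"claw":5},{"translation":[0,0,0],"twist":0,"claw":5},{"translation":[0,0,0],"twist":0,"claw":5},{"translation":[0,0,0],"twist":0,"claw":5}]' 15
python3 - <<'E'
from h import *
s=r.get_state();print(s["tool_pos"],s["contact_force"],s["moment"],s["opening"])
E
```

```text
clock: 16.47
tool_pos: [0.5197, -0.316, 0.1146]
eef_rot: [0.0, 1.0, -0.0, 0.0]
contact_force: [0.6, -0.5, 1.4]
opening: 0.197
[ 0.51973009 -0.31595772  0.11464398] [ 0.58491175 -0.53758993  1.41780723] [-0.06350997 -0.19920446  0.04198702] 0.19680652923898728
```

```bash
python3 -m jog '[{"translation":[0,0,0],"twist":0,"claw":5},{"translation":[0,0,-0.3],"twist":0,"claw":5},{"translation":[0,0,-0.6],"twist":0,"claw":5},{"translation":[0,0,-0.6],"twist":0,"claw":5},{"translation":[0.2,0.4,0],"twist":0,"claw":5},{"translation":[0.4,0.6,0],"twist":0,"claw":5},{"translation":[0.4,0.5,0],"twist":0,"claw":5},{"translation":[0,0,-0.7],"twist":0,"claw":5},{"translation":[0,0,-0.7],"twist":0,"claw":5},{"translation":[0,0,-0.7],"twist":0,"claw":5},{"translation":[0,0,-0.6],"twist":0,"claw":5},{"translation":[0,0,0],"twist":0.95,"claw":5},{"translation":[0,0,0],"twist":0.95,"claw":5},{"translation":[0,0,0],"twist":0.95,"claw":5},{"translation":[0,0,0],"twist":0.95,"claw":5},{"translation":[0,0,0],"twist":0.95,"claw":5},{"translation":[0,0,0],"twist":0.95,"claw":5},{"translation":[0,0,0],"twist":0.9,"claw":5},{"translation":[0,0,0],"twist":0.9,"claw":5},{"translation":[0,0,0],"twist":0,"claw":5}]' 30
python3 - <<'E'
from h import *
s=r.get_state();print(s["tool_pos"],s["eef_rot"],s["contact_force"],s["opening"])
ts=R.from_quat(s["eef_rot"])
d=ts.inv().apply([.563-s["tool_pos"][0],-.153-s["tool_pos"][1],0])/.04
print("units to bore",d)
D=cam("wrist");save(D,"h.png")
for l,z in dict(upper_bore=.14,lower_bore=.074).items():
    print(l,[(round(x["confidence"],2),np.round(x["location"],1).tolist(),atz(D,x["location"],z).round(4).tolist()) for x in r.spot_point(l,"wrist")[:2]])
for l in("setting_pin","pin_flange"): print(l,[(round(x["confidence"],2),np.round(x["location"],1)) for x in r.spot_point(l,"wrist")[:2]])
t=s["tool_pos"];print(proj(D,t-[0,0,.108]),proj(D,t-[0,0,.013]))
E
```

```text
clock: 18.13
tool_pos: [0.4793, -0.2553, 0.283]
eef_rot: [0.384, 0.923, -0.0, -0.0]
contact_force: [-0.6, 0.3, -0.8]
opening: 0.191
[ 0.47928287 -0.25533506  0.2829783 ] [ 3.83634888e-01  9.23484843e-01 -1.27441815e-04 -2.49621997e-05] [-0.5534435   0.29779192 -0.81292991] 0.19072042376440698
units to bore [ 3.35896642e-01  3.28828390e+00 -8.54338200e-04]
upper_bore [(0.82, [176.2, 418.7], [0.5647, -0.1522, 0.14])]
lower_bore [(0.87, [167.0, 392.8], [0.5652, -0.1574, 0.074]), (0.32, [179.7, 236.2], [0.4452, -0.2984, 0.074])]
setting_pin [(0.62, array([195.4, 279.2]))]
pin_flange [(0.58, array([244.6, 278.8]))]
[199.18380693 282.44424592] [244.52938541 283.08061379]
```

```bash
python3 -m jog '[{"translation":[0.05,0.4,0],"twist":0,"claw":5},{"translation":[0.06,0.6,0],"twist":0,"claw":5},{"translation":[0.06,0.6,0],"twist":0,"claw":5},{"translation":[0.06,0.6,0],"twist":0,"claw":5},{"translation":[0.06,0.6,0],"twist":0,"claw":5},{"translation":[0.05,0.5,0],"twist":0,"claw":5},{"translation":[0,0,0.4],"twist":0,"claw":5},{"translation":[0,0,0],"twist":0,"claw":5},{"translation":[0,0,0],"twist":0,"claw":5},{"translation":[0,0,0],"twist":0,"claw":5}]' 30
python3 - <<'E'
from h import *
s=r.get_state();t=s["tool_pos"];print(t,s["contact_force"])
ims=[]
for n,b in (("wrist",(180,120,380,320)),("side",(270,110,370,210)),("scene",(210,140,310,240))):
    D=cam(n)
    k=400//(b[2]-b[0])
    ims.append(cv2.resize(D["img"][b[1]:b[3],b[0]:b[2],::-1],(400,400) if n!="x" else None,interpolation=cv2.INTER_CUBIC))
    for l in("upper_bore","lower_bore","setting_pin","pin_flange"): print(n,l,[(round(x["confidence"],2),np.round(x["location"],1)) for x in r.spot_point(l,n)[:2]])
    print("pred tip",proj(D,t-[0,0,.108]),"rim",proj(D,[.563,-.153,.14]))
    cv2.imwrite(f"pics/i_{n}.png",D["img"][:,:,::-1])
cv2.imwrite("pics/i.png",cv2.resize(np.hstack(ims[1:]),(800,400)))
E
```

```text
clock: 19.22
tool_pos: [0.5629, -0.1539, 0.2665]
eef_rot: [0.383, 0.924, -0.0, -0.0]
contact_force: [-0.6, 0.6, -0.8]
opening: 0.188
[ 0.5628535  -0.15391725  0.26648293] [-0.63251244  0.5922309  -0.76378838]
wrist upper_bore [(0.59, array([190.9, 282.3]))]
wrist lower_bore [(0.58, array([175.9, 281.7]))]
wrist setting_pin [(0.65, array([195.7, 279.3]))]
wrist pin_flange [(0.92, array([244.2, 282.5]))]
pred tip [199.2083541  282.50289742] rim [192.94762083 283.22869447]
side upper_bore [(0.57, array([186.9, 310.7])), (0.57, array([176.7, 307.9]))]
side lower_bore [(0.94, array([215.4, 309.9]))]
side setting_pin [(0.75, array([173.6, 310.8])), (0.69, array([251.9, 307.9]))]
side pin_flange [(0.61, array([292.2, 369.9])), (0.56, array([126.4, 312.4]))]
pred tip [176.5690929  310.69340301] rim [185.32713084 310.36758979]
scene upper_bore [(0.59, array([209.6, 255.9]))]
scene lower_bore [(0.69, array([235.2, 256.8]))]
scene setting_pin [(0.83, array([201.1, 253.8]))]
scene pin_flange [(0.73, array([160.8, 253.6]))]
pred tip [202.03814307 256.17543828] rim [209.99914551 256.02670655]
```

View pics/i.png

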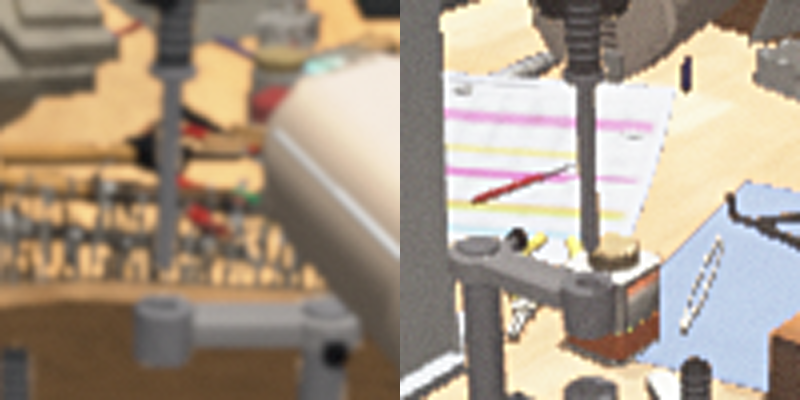

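In the side half, the bushing centre is at crop col ~164.5 and the shank near the tip at ~166. In the scene half, the bushing is at ~591 and the shank tip at ~590. I'll measure the shank's axis and tilt more exactly by differencing with the start pictures.

Run:
```python
from h import *
t=r.get_state()["tool_pos"]
for n in("side","scene"):
    a=cv2.imread(f"pics/{n}0.png").astype(int);b=cv2.imread(f"pics/i_{n}.png").astype(int)
    D=cam(n)
    m=np.abs(a-b).sum(2)>45
    pts=[]
    for z in np.arange(.163,.25,.006):
        p=proj(D,[t[0],t[1],z]);row=int(round(p[0]));c0=int(round(p[1]))
        cs=[c for c in range(c0-7,c0+8) if m[row,c]]
        pts.append((row,round(float(p[1]),1),round(float(np.mean(cs)),1) if cs else None,len(cs)))
    print(n,pts)
    g=cv2.cvtColor(b.astype(np.uint8),cv2.COLOR_BGR2GRAY)
    p=proj(D,[.563,-.153,.126]);print("bushing mid",p)
    for dr in (-3,0,3,6):
        row=int(p[0])+dr;c=int(p[1]); print(row,c-12,g[row,c-12:c+13])
```

```text
side [(174, 311.0, 311.0, 5), (171, 311.1, 311.0, 7), (168, 311.2, 311.0, 3), (165, 311.3, 310.5, 6), (162, 311.5, 310.7, 3), (159, 311.6, 312.5, 4), (156, 311.7, 312.0, 5), (153, 311.8, 311.5, 4), (150, 312.0, 312.0, 9), (147, 312.1, 312.0, 9), (144, 312.2, 311.0, 7), (141, 312.4, 311.5, 6), (138, 312.5, 312.5, 6), (134, 312.6, 312.5, 6), (131, 312.7, 313.0, 7)]
bushing mid [192.00761056 310.09105328]
189 298 [ 76  78  77  76  75  76  79  89 102 110 117 119 122 124 125 124 121 114
 110 115 138 157 164 165 163]
192 298 [ 74  77  76  77  78  78  81  83  88  92  97 101 101 102 103 103 103  99
  97 101 112 124 128 129 128]
195 298 [ 74  74  72  77  78  79  83  85  91  93  94  98 102 103 105 103 101  97
  92  94 101 106 110 110 110]
198 298 [ 77  77  77  74  76  77  83  87  91  96  96  97 100 101 103 103 100  96
  90  89  86  80  79  78  77]
scene [(200, 255.7, 257.0, 5), (198, 255.6, 256.5, 6), (195, 255.5, 257.0, 5), (192, 255.5, 257.0, 5), (190, 255.4, 257.0, 5), (187, 255.4, 256.5, 4), (184, 255.3, 256.0, 5), (182, 255.2, 256.0, 5), (179, 255.2, 256.0, 5), (176, 255.1, 256.0, 5), (174, 255.0, 256.0, 5), (171, 255.0, 256.0, 5), (168, 254.9, 255.5, 6), (165, 254.8, 256.0, 5), (162, 254.8, 256.0, 5)]
bushing mid [215.81692215 256.16246133]
212 244 [111 113 122 136 146 139 105 114 136 144 144 144 136 134 114 106 108 103
  93  77 101 103 100 157 167]
215 244 [107 101 112 105 105 108  91  87  94  99 100 105 104  97 101  96  95  92
  88  86 110 111 104 154 147]
218 244 [230 235 234 235 242 240 171  93  96  98 100  97 104 101 102 101 101  95
  86  83 121 121  91 117 110]
221 244 [235 232 231 231 230 237 209 106  86  99  92 110 106 106  97 101  93  87
  79  89 110 117  76 124  95]
```

```bash
python3 -m jog '[{"translation":[-0.025,0.015,0.1],"twist":0,"claw":5},{"translation":[0,0,0.1],"twist":0,"claw":5},{"translation":[0,0,0.1],"twist":0,"claw":5},{"translation":[0,0,0.1],"twist":0,"claw":5},{"translation":[0,0,0.1],"twist":0,"claw":5},{"translation":[0,0,0.1],"twist":0,"claw":5},{"translation":[0,0,0.1],"twist":0,"claw":5},{"translation":[0,0,0],"twist":0,"claw":5},{"translation":[0,0,0],"twist":0,"claw":5},{"translation":[0,0,0],"twist":0,"claw":5}]' 30
python3 -c "
from h import *
s=r.get_state();print(s['tool_pos'],s['contact_force'],s['moment'])"
```

```text
clock: 20.9
tool_pos: [0.5645, -0.1531, 0.2385]
eef_rot: [0.383, 0.924, 0.0, 0.0]
contact_force: [0.2, -0.6, -0.7]
opening: 0.194
[ 0.56452298 -0.15314726  0.23852657] [ 0.21174963 -0.62483499 -0.67144986] [ 0.03346918 -0.18625379 -0.02329692]
```

No contact 9 mm below the rim, so the tip is in the upper bore. I'll go down to just above the lower rim.

```bash
python3 -m jog '[{"translation":[0,0,0.1],"twist":0,"claw":5},{"translation":[0,0,0.1],"twist":0,"claw":5},{"translation":[0,0,0.1],"twist":0,"claw":5},{"translation":[0,0,0.1],"twist":0,"claw":5},{"translation":[0,0,0.1],"twist":0,"claw":5},{"translation":[0,0,0.1],"twist":0,"claw":5},{"translation":[0,0,0.1],"twist":0,"claw":5},{"translation":[0,0,0.1],"twist":0,"claw":5},{"translation":[0,0,0.1],"twist":0,"claw":5},{"translation":[0,0,0.1],"twist":0,"claw":5},{"translation":[0,0,0.1],"twist":0,"claw":5},{"translation":[0,0,0],"twist":0,"claw":5},{"translation":[0,0,0],"twist":0,"claw":5},{"translation":[0,0,0],"twist":0,"claw":5}]'
python3 -c "
from h import *
s=r.get_state();print(s['tool_pos'],s['contact_force'],s['moment'])"
```

```text
clock: 22.07
tool_pos: [0.5645, -0.1532, 0.1945]
eef_rot: [0.383, 0.924, 0.0, 0.0]
contact_force: [0.7, -0.2, -0.8]
opening: 0.19
[ 0.56453188 -0.15316525  0.19451008] [ 0.67489677 -0.23544915 -0.77068452] [-0.02821946 -0.13459124  0.02322136]
```

```bash
python3 -m jog '[{"translation":[0,0,0.08],"twist":0,"claw":5},{"translation":[0,0,0.08],"twist":0,"claw":5},{"translation":[0,0,0.08],"twist":0,"claw":5},{"translation":[0,0,0.08],"twist":0,"claw":5},{"translation":[0,0,0.08],"twist":0,"claw":5},{"translation":[0,0,0.08],"twist":0,"claw":5},{"translation":[0,0,0],"twist":0,"claw":5},{"translation":[0,0,0],"twist":0,"claw":5},{"translation":[0,0,0],"twist":0,"claw":5}]'
python3 -c "
from h import *
s=r.get_state();print(s['tool_pos'],s['contact_force'],s['moment'])"
```

```text
clock: 22.82
tool_pos: [0.5644, -0.1532, 0.1752]
eef_rot: [0.383, 0.924, -0.0, 0.0]
contact_force: [0.3, -0.8, -1.2]
opening: 0.192
[ 0.56442535 -0.15319211  0.17522566] [ 0.31657903 -0.84498088 -1.18713941] [-0.03066584 -0.10022216  0.01187927]
```

```bash
python3 -m jog '[{"translation":[0,0,0.08],"twist":0,"claw":5},{"translation":[0,0,0.08],"twist":0,"claw":5},{"translation":[0,0,0.08],"twist":0,"claw":5},{"translation":[0,0,0.08],"twist":0,"claw":5},{"translation":[0,0,0.04],"twist":0,"claw":5},{"translation":[0,0,0],"twist":0,"claw":5},{"translation":[0,0,0],"twist":0,"claw":5},{"translation":[0,0,0],"twist":0,"claw":5},{"translation":[0,0,0],"twist":0,"claw":5}]'
python3 - <<'E'
from h import *
s=r.get_state();t=s['tool_pos'];print(t,s['contact_force'],s['moment'],s['opening'])
ims=[]
for n,b in (("side",(270,120,370,240)),("scene",(210,150,310,270))):
    D=cam(n);ims.append(cv2.resize(D["img"][b[1]:b[3],b[0]:b[2],::-1],(400,480),interpolation=cv2.INTER_CUBIC))
    for l in("upper_bore","lower_bore","pin_flange"): print(n,l,[(round(x["confidence"],2),np.round(x["location"],1)) for x in r.spot_point(l,n)[:1]])
    print("pred flange",proj(D,t-[0,0,.013]),"rim",proj(D,[t[0],t[1],.14]))
cv2.imwrite("pics/j.png",np.hstack(ims))
E
```

```text
clock: 23.57
tool_pos: [0.5645, -0.1532, 0.1609]
eef_rot: [0.383, 0.924, 0.0, 0.0]
contact_force: [-0.5, 0.4, -1.2]
opening: 0.19
[ 0.56451966 -0.15320597  0.16094064] [-0.49332447  0.38133665 -1.23252035] [ 0.00453936 -0.10249476 -0.02018565] 0.19028541987116038
side upper_bore [(0.64, array([185.7, 306.8]))]
side lower_bore [(0.72, array([215.7, 310.4]))]
side pin_flange []
pred flange [181.54761827 311.33701512] rim [185.37564794 311.17557538]
scene upper_bore [(0.64, array([209.7, 254.9]))]
scene lower_bore [(0.68, array([233.2, 256.2]))]
scene pin_flange [(0.84, array([209.7, 258.6]))]
pred flange [206.42477136 255.44808225] rim [209.76265812 255.52817612]
```

View pics/j.png

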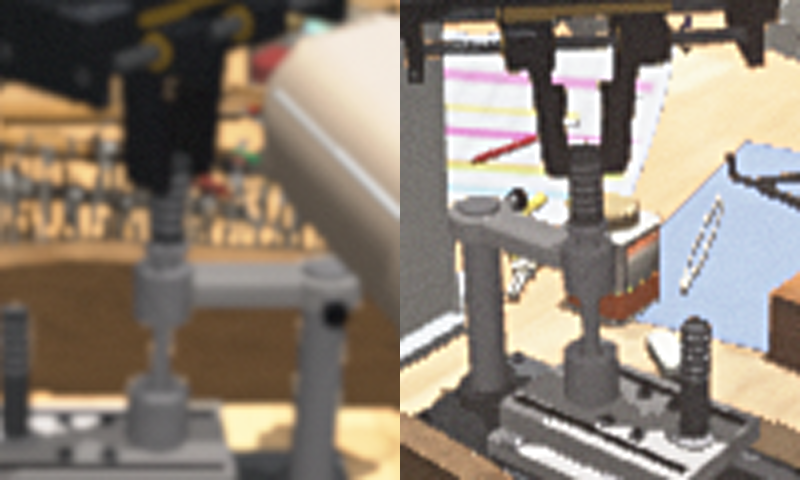

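The pin runs through both bushings in one line: side shank at crop col ~160 between bushings centred at ~162 and ~158. The flange gap is hard to judge at this resolution, so I raise 3 mm to the middle of the allowed band and measure it.

```bash
python3 -m jog '[{"translation":[0,0,-0.07],"twist":0,"claw":5},{"translation":[0,0,0],"twist":0,"claw":5},{"translation":[0,0,0],"twist":0,"claw":5},{"translation":[0,0,0],"twist":0,"claw":5},{"translation":[0,0,0],"twist":0,"claw":5}]'
python3 - <<'E'
from h import *
s=r.get_state();t=s['tool_pos'];print(t,s['contact_force'],s["qd"].round(3))
for n in("side","scene"):
    D=cam(n);g=cv2.cvtColor(D["img"],cv2.COLOR_RGB2GRAY);g0=cv2.cvtColor(cv2.imread(f"pics/i_{n}.png"),cv2.COLOR_BGR2GRAY)
    p=proj(D,[t[0],t[1],.14]);c=int(round(p[1]));q=int(p[0])
    print(n,"rows",q-12,"rim",p,"flange lo/hi",proj(D,[t[0],t[1],t[2]-.013])[0],proj(D,[t[0],t[1],t[2]-.008])[0])
    for row in range(q-12,q+8): print(row,g[row,c-8:c+10],"|",g0[row,c-8:c+10])
E
```

```text
clock: 24.38
tool_pos: [0.5644, -0.1532, 0.1636]
eef_rot: [0.383, 0.924, -0.0, 0.0]
contact_force: [-0.6, -0.8, -0.1]
opening: 0.193
[ 0.56442509 -0.15317668  0.16363118] [-0.56100856 -0.81114287 -0.09401632] [-0.002  0.    -0.001  0.001 -0.001 -0.001 -0.   ]
side rows 173 rim [185.36901812 311.12469096] flange lo/hi 180.2376326650713 177.80672984983096
173 [155 167 168 148 102  68  65  71  70  72  74  73  90 112 115 100  87  92] | [155 166 168 146 103  86  99 101 104 107 114 118 133 140 123 100  87  93]
174 [164 175 178 159 109  72  68  69  69  69  70  75  98 125 134 130 118 105] | [164 176 178 156 110  88  96 100 105 116 130 142 163 171 150 133 118 105]
175 [155 162 173 158 111  73  70  70  72  69  72  77 100 127 139 142 133 114] | [154 163 174 157 114  95 101 103 104 121 144 149 160 167 158 146 133 114]
176 [137 142 166 153 109  68  63  66  70  71  69  71  86 109 125 131 122 108] | [138 142 168 156 114  96 107 108 109 128 154 150 137 137 135 132 123 109]
177 [134 130 153 145 100  63  53  56  60  59  58  61  72 100 122 125 117 109] | [133 136 163 154 110  87 102 123 130 144 169 156
[... 4813 characters left out ...]
101  97] | [146 139 105 114 136 144 144 144 136 134 114 106 108 103  93  77 101 103]
213 [114 112  88  91  94 109 107 109 113 115 113 111 101  97  84  77 106 106] | [117 107  87  93 103 120 134 137 140 143 116 110 106  93  84  81 112 105]
214 [109 107  86  85  98 100  96 104 105 103 100  94  91  90  85  83 113  99] | [112 110  88  92  98 100 101 106 106 104 105  99  99  98  88  86 113 106]
215 [103 111  86  85  96  96 103 105 108 104  99  94  93  94  86  79 110 109] | [105 108  91  87  94  99 100 105 104  97 101  96  95  92  88  86 110 111]
216 [112 114  95  90  91 105  99 103 105  99 100  95  97  89  87  82 117 119] | [112 108  95  91  95  99 104 101  99  97 103 102 102  95  90  80 120 117]
```

Both views show shank between flange and rim, and the flange is where it should be, with a gap of about 10 mm. The pin has not slipped, so I go back down 2.5 mm to centre the margins and hand in.

```bash
python3 -m jog '[{"translation":[0,0,0.06],"twist":0,"claw":5},{"translation":[0,0,0],"twist":0,"claw":5},{"translation":[0,0,0],"twist":0,"claw":5},{"translation":[0,0,0],"twist":0,"claw":5},{"translation":[0,0,0],"twist":0,"claw":5},{"translation":[0,0,0],"twist":0,"claw":5}]' && python3 -c "
from plant import r
s=r.get_state();print(s['tool_pos'],s['contact_force'],abs(s['qd']).max());print(r.finish_job())"
```

```text
clock: 24.98
tool_pos: [0.5644, -0.1532, 0.1612]
eef_rot: [0.383, 0.924, -0.0, 0.0]
contact_force: [-0.1, 0.7, -1.1]
opening: 0.191
[ 0.56439332 -0.15322209  0.16119209] [-0.11724493  0.67933096 -1.11699755] 0.0015417910423697423
the job is handed in; nothing more can be done
None
```

I slid the carrier by its post until the lower bushing was under the upper one and let go. Then I took the setting pin from the rack, lowered it through both bushings, and handed in at about 25 s with the pin still gripped. No verdict was reported.

**Last checks:**
- **Pin depth:** the tip is about 21 mm below the lower rim and the flange about 8 mm above the upper bushing. Both figures come from the tool height and assume the pin did not slip in the grip. Pictures from two cameras, taken 2.5 mm higher, fit that.
- **Pin state:** upright and still, with about 1 N of outside force, so no sign of rubbing or jamming on the way down.
- **Bushing alignment:** within about 0.3 mm in the view from the far side and about 1.2 mm in the view from the near side.

**Checks that disagreed:**
- **Alignment from the networks:** their single-picture points for the two bushings differed by up to about 5 mm. I put that down to detection error and trusted my own rim measurements and the free entry.
- **Flange height:** one network point placed the flange about 6 mm lower than expected. The pixel rows did not bear this out.

I did not re-measure the ball-headed pin, tin, loupe and eraser at the end. Nothing was moved towards them.

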